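Turn a resin sample over in the slide-jaw inspection clamp

TASK

The blue resin sample stands on end in the slide-jaw clamp; the copper coupon in its side has to face up for inspection. Slide the movable jaw well back by its orange post, tip the sample over so that it lies flat on the clamp's bed, lengthwise between the jaws with the copper side up, then slide the jaw in until it is snug against the sample and the sample is snug against the fixed jaw. Leave the other things on the bench where they are.

Things in the scene. Friction and masses are not known exactly. Their poses are not given: they have to be found in the camera images.
- clamp: Slide-jaw clamp screwed to the bench, placed and turned anew each time. Aluminium bed, dark steel jaws. Origin on the bench surface; x = slide direction, from the fixed to the movable jaw, z up. Bed: x -90 to +110 mm, y -48 to +48, top at z 12. Fixed jaw: x -86 to -70 mm (inner face at x -70), y -32 to +32, top at z 34.
- jaw (a joint): Opening between the jaw faces in m, 0 to 0.125, growing as the movable jaw slides along clamp +x; starts at 0.034 to 0.050. The jaw stays where left and takes about 3 N to slide. Movable jaw: 48 mm long in x, 64 mm wide in y, top 34 mm above the bench; inner face at clamp x = -70 mm + this value.
- handle (a point): Point on the axis of the orange upright post on the movable jaw, 33 mm behind the jaw's inner face (towards clamp +x), at y = 0 of the clamp, 57 mm above the bench. The post is 18 mm in diameter and stands from the jaw's top (34 mm above the bench) to 76 mm above the bench.
- block: Loose blue resin sample, 32 x 40 x 64 mm (own x, y, z), 0.12 to 0.21 kg. Origin at the centre of its 32 x 40 underside as it stands. A copper coupon is cast into its own +x side (40 x 64 mm). At the start it stands on the bed (top 76 mm above the bench), within 2 mm of the fixed jaw, copper side towards that jaw, up to 8 mm off the middle in clamp y.
- block_center (a point): Centre of the sample (own z 32 mm), 28 mm above the bench when lying flat on the bed. Pushed high up, away from the fixed jaw, the sample tips rather than slides and falls over by itself beyond about 27 degrees; toppled like this it needs the jaw about 105 mm open or more to lie flat.
- coupon (a point): Centre of the copper coupon's face, 24 x 44 mm (own x +16 mm, z 32 mm of the sample).
- dish: Shallow clear round dish with amber filling, 90 mm in diameter, 18 mm high, on the bench beside the clamp; origin at the centre of its underside. Leave alone.
- puck: Black round sample puck with a brass centre, 32 mm in diameter, 22 mm high, on the bench beside the clamp; origin at the centre of its underside. Leave alone.
- slidebox: Green slide box 85 x 55 x 34 mm; origin at the centre of its underside. Leave alone.
- pump: White pump bottle, 72 mm in diameter, 180 mm high; origin at the centre of its underside. Leave alone.
- marker: White marker pen with red cap, 125 mm long along its x axis, lying; origin on the bench under its middle. Leave alone.
- carton: Brown carton 100 x 130 x 75 mm; origin at the centre of its underside. Leave alone.
- rack: Purple tube rack 60 x 140 x 50 mm with capped tubes to 80 mm; origin at the centre of its underside. Leave alone.
Things that resemble listed ones, but are neither listed nor needed, are in the scene too. What is shaped like the clamp but yellow is not meant. Of the things shaped like the block, the blue one is meant.

How it is judged:
By the outcome, as a careful person would: the job done as asked, in the order asked, and still so for the second after the job is handed in, with the robot touching nothing.
It also fails if it takes over 58 s, if anything falls off the work surface, if the arm or the gripper's body presses on something with over 40 N, if the wrist force passes 120 N, or if a joint passes its speed limit or range.

ROBOT

A 6-joint arm with a two-finger parallel gripper is mounted at the origin on the work surface. World frame = base frame: x ahead of the robot, y to its left, z up, the work surface at z = 0. Lengths are in m, angles in rad, forces in N, time in s.
With the tool pointing down it reaches from about 0.4 to 0.925 m from the base axis. Payload 12.5 kg.
Tool frame: the origin (TCP) lies between the finger pads; the fingertips stand 8 mm ahead of it and the grasp point (between the pads) lies 11 mm behind it (finger_overhang is the distance from the TCP to the fingertips, in m); z points along the fingers, y is the direction in which the jaws open and shut (so a half turn about z gives the same grasp; the last joint's range is limited). The gripper opens to 95 mm and grips with 3 to 60 N. Pads are 20 mm wide; open, the fingers measure 119 mm over their backs; the gripper's body (75 mm by 180 mm) begins 59 mm behind the grasp point.
Start: joints at [-1.224, 0.491, 1.559, -0, 1.092, -0.106], TCP at [0.273, -0.562, 0.223] pointing down, gripper open.
Joint ranges: [-3.1, 3.1], [-0.84, 2.19], [0.05, 2.79], [-1.13, 4.28], [0.06, 2.93], [-2.69, 2.69]. Speed limits (rad/s): [2.22, 2.22, 2.79, 3.14, 3.14, 3.14].

INTERFACE

Orientations are given as a unit quaternion [w, x, y, z].
In Python, from cell import state, capture, camera_info, job_done, boxes_of, trace, finger_overhang gives the robot as it stands.
- The arm moves only by the tool drive_tool, never from a script. Its argument "deltas" is a list of rows, each a list of 3 entries, a list of its own where there are three numbers: the finger opening in m, from 0 to 0.0951, then the shift along the tool's x, y, z in m, then the turn about the tool's z in rad. A call has 1 to 12 rows; each row shifts and turns the commanded pose from where the row before left it, along the tool's axes as they then stand; what a row does not reach is not made up. A row lasts 1/8 s, in which the tool goes at most 62.5 mm and 10.7 degrees, less where a joint would pass 70% of its speed; a pose out of reach is approached as far as the arm can. A call with a gripper value outside its range is refused whole. The fingers move at their own pace and stop on an object; the grip force is fixed at half the most. Time passes only in rows, so rows that do not move let the fingers close. It gives the time, the measured TCP pose, the force and the opening at its end, in the units of the state.
- state(): the state, without advancing time (a new reading comes with each control period).
- capture(name): name is "scene" or "top"; returns the picture (384x512x3 uint8, red, green, blue); there is no depth.
- camera_info(name): a dict with "vertical_fov" (degrees; the focal length in pixels is half the picture's height over the tangent of half this angle, whatever the lens; pixels are square), "cx", "cy" (the principal point, pixels), "dist" ([k1, k2, p1, p2, k3] as OpenCV has them; the pictures are not rectified), "pose" (4x4, takes a point from camera to world coordinates). Camera axes: x right, y up, looking along -z (the intrinsics and any distortion apply to the point x, -y, -z); pixel columns grow to the right and rows downward; lengths in m; the calibration is good to about 2 mm. A picture is of the moment at which its call begins. camera_info takes no time and is no camera call.
- job_done(): hands the job in, once; it reports no verdict.
Trained networks look in the newest picture that a camera, given by its name, has taken for a name from the list of things; names that differ only in an ending like _2 or _b are one class to them, and where a whole thing is asked for, a point or a joint stands for the part that bears it (a point fixed in the world has none). Each returns a list of dicts, best first, with "p" (0 to 1); they miss things now and then, are a little off and sometimes report something else, mostly with a low value. They report only what shows in the picture. A call takes as long as a camera call. They do not tell look-alikes from the thing itself.
- boxes_of(camera, target): "xyz" ([x, y, z] in m, in world coordinates, good to about 4 mm: the middle of the surface that is visible of it).
- trace(camera, target): "region" (384x512 bool, what is visible of it).
The state is a dict: "time": time; "qpos": joint angles; "qd": joint speeds; "effort": joint torques, N m; "eef_pos": TCP position; "orientation": TCP orientation; "wrist_force": force on the tool from outside, world axes, zero at the start; "moment": the same for the moment, N m; "opening": finger opening in m.
Only numpy, scipy, OpenCV 4.12 (cv2) and the standard library are available. Lean on these libraries where they do the work, as an engineer would, in place of code of your own. Each camera call takes 0.05 s, during which the arm holds its last target.

## Working session

There is one attempt and no reset: what is moved stays moved. The work goes in short steps, Python scripts to look and compute and a tool call to move; the robot and the scene stay as the last step left them, time stands still between calls to the robot, and variables do not carry over. Pictures are saved under pics/ and viewed, and the job is handed in when it is done.

Besides the shell and the picture viewer there is one more tool, called as name(argument=value, ...), one argument or row to a line, values as JSON. drive_tool: Moves the arm, as the interface text tells. Its arguments: {"type":"object","properties":{"deltas":{"type":"array"}},"required":["deltas"]}

```bash
mkdir -p pics; ls
cat > h.py <<'E'
import numpy as np, cv2
from cell import *
def K(n):
    c=camera_info(n); f=192/np.tan(np.radians(c["vertical_fov"])/2)
    return np.array([[f,0,c["cx"]],[0,f,c["cy"]],[0,0,1]]),np.array(c["dist"],float),np.array(c["pose"])
def ray(n,uv):
    k,d,P=K(n); p=cv2.undistortPoints(np.array(uv,float).reshape(-1,1,2),k,d).reshape(-1,2)
    r=np.c_[p[:,0],-p[:,1],-np.ones(len(p))]@P[:3,:3].T
    return P[:3,3],r
def atz(n,uv,z):
    o,r=ray(n,uv); return o+r*((z-o[2])/r[:,2])[:,None]
def proj(n,X):
    k,d,P=K(n); X=np.atleast_2d(X); c=(X-P[:3,3])@P[:3,:3]
    c=c*[1,-1,-1]; return cv2.projectPoints(c.reshape(-1,1,3),np.zeros(3),np.zeros(3),k,d)[0].reshape(-1,2)
def save(n,name,crop=None,s=1):
    im=capture(n)[:,:,::-1].copy()
    if crop: u0,v0,u1,v1=crop; im=im[v0:v1,u0:u1]
    im=cv2.resize(im,None,fx=s,fy=s,interpolation=cv2.INTER_CUBIC); cv2.imwrite("pics/"+name,im)
E
python3 - <<'E'
from h import *
save("scene","s0.png",s=1.5); save("top","t0.png",s=1.5)
for n in("scene","top"):
    print(n,np.round(K(n)[2],3).tolist(),camera_info(n)["dist"])
    for t in("clamp","handle","block","coupon"):
        print(n,t,[(np.round(b["xyz"],3).tolist(),round(b["p"],2)) for b in boxes_of(n,t)])
print(state())
E
```

```text
pics
scene [[0.512, -0.64, 0.573, 1.142], [0.859, 0.389, -0.333, -0.35], [-0.01, 0.663, 0.749, 0.835], [0.0, 0.0, 0.0, 1.0]] [0.0057671 0.        0.        0.        0.       ]
scene clamp [([0.351, -0.059, 0.012], 0.85), ([0.736, -0.086, 0.008], 0.71), ([0.56, 0.107, 0.009], 0.65)]
scene handle [([0.716, -0.137, 0.036], 0.97), ([0.333, -0.103, 0.032], 0.69), ([0.555, 0.096, 0.033], 0.68)]
scene block [([0.556, 0.043, 0.059], 0.82), ([0.737, 0.135, 0.049], 0.75)]
scene coupon [([0.556, 0.042, 0.064], 0.75), ([0.734, 0.136, 0.045], 0.59)]
top [[0.013, 0.999, -0.042, 0.477], [-0.999, 0.014, 0.029, 0.017], [0.03, 0.042, 0.999, 1.122], [0.0, 0.0, 0.0, 1.0]] [-0.02888422  0.          0.          0.          0.        ]
top clamp [([0.543, 0.119, 0.016], 0.94), ([0.73, -0.088, 0.012], 0.73), ([0.344, -0.049, 0.014], 0.62)]
top handle [([0.328, -0.106, 0.033], 0.78), ([0.54, 0.099, 0.033], 0.74), ([0.701, -0.134, 0.031], 0.57)]
top block [([0.538, 0.046, 0.079], 0.75), ([0.725, 0.145, 0.063], 0.74), ([0.432, 0.146, 0.017], 0.47)]
top coupon [([0.727, 0.143, 0.063], 0.76), ([0.535, 0.044, 0.075], 0.7)]
{'time': 0.5, 'qpos': array([-1.22359629e+00,  4.90901586e-01,  1.55895970e+00, -6.16236129e-07,
        1.09167474e+00, -1.05602186e-01]), 'qd': array([-0.0012483 , -0.00200017, -0.00129873, -0.00163346,  0.00099007,
        0.00058956]), 'effort': array([-7.81959425e-04, -6.12050772e+01, -2.58286124e+01,  6.93336502e-02,
        4.48349817e-02, -1.07515422e-05]), 'eef_pos': array([ 0.2734465 , -0.56200064,  0.22263937]), 'orientation': array([2.81400730e-05, 9.74480521e-01, 2.24472077e-01, 3.14048702e-06]), 'wrist_force': array([ 0.33625822, -0.53000482, -0.69806963]), 'moment': array([-0.02068788,  0.03726374, -0.03847204]), 'opening': 0.09517554344559913}
```

View pics/s0.png

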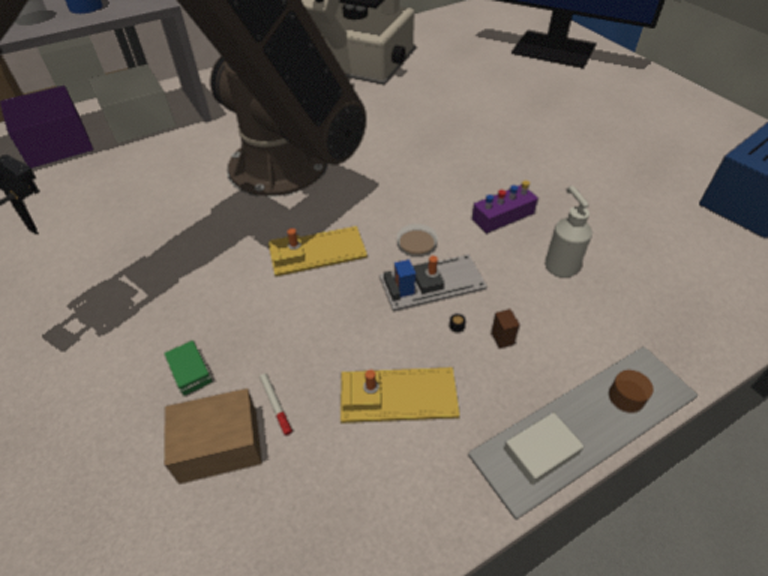

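View pics/t0.png

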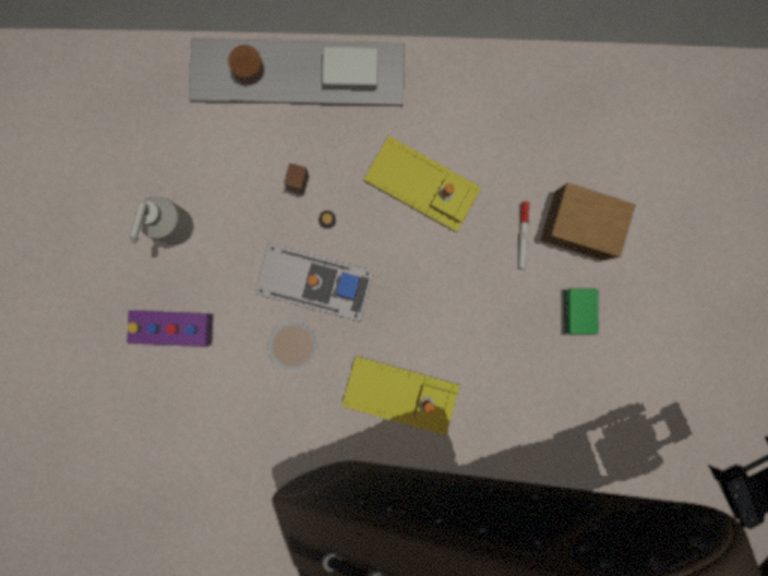

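The networks report three clamp-like things in the top view (full-size picture, 768x576). Yellow ones are at about (421,183) and (400,397). The aluminium one with dark jaws is at about (313,282). For the block, there is a blue one at (347,286) and a brown one at (296,178). The aluminium clamp and the blue block fit the description, and I'll confirm that in a crop.

Run:
```python
from h import *
save("top","t1.png",(160,150,260,225),s=8)
save("scene","s1.png",(240,160,340,210),s=8)
```

```text
(no output)
```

View pics/t1.png

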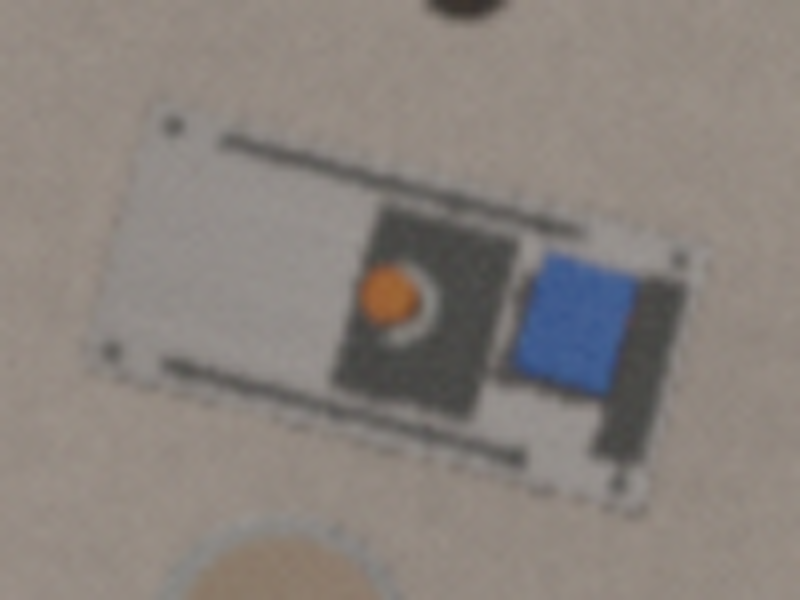

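View pics/s1.png

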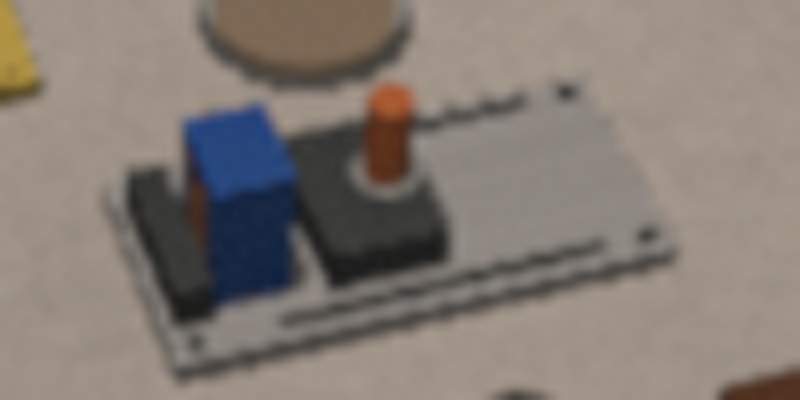

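Confirmed: the crop shows the aluminium bed, with the blue block's copper side facing the fixed jaw and the orange post on the movable jaw. Next I'll fit the poses.

```bash
cat > fit.py <<'E'
from h import *
from scipy.optimize import least_squares
ct=lambda l:np.array(l)/8+[160,150]-0.5+0.5/8
cs=lambda l:np.array(l)/8+[240,160]-0.5+0.5/8
bed=np.array([[110,-48,12],[110,48,12],[-90,48,12],[-90,-48,12]])/1e3
def T(p,X): c,s=np.cos(p[2]),np.sin(p[2]); return np.c_[X[:,0]*c-X[:,1]*s+p[0],X[:,0]*s+X[:,1]*c+p[1],X[:,2]]
mt=ct([(155,103),(88,372),(640,513),(707,240)]); ms=cs([(675,252),(585,80),(107,188),(178,370)])
def jaw(o): return np.array([[-.07+o,-.032,.034],[-.07+o,.032,.034],[-.022+o,-.032,.034],[-.022+o,.032,.034],[-.07+o+.033,0,.076]])
jt=ct([(518,238),(470,415),(385,205),(335,385),(388,293)])
blk=np.array([[-16,-20,76],[16,-20,76],[16,20,76],[-16,20,76]])/1e3
bt=ct([(548,252),(635,275),(607,395),(515,372)])
# block own +x toward -clamp x ; param bx,by,byaw in clamp frame
def bl(q):
    X=blk.copy();c,s=np.cos(q[2]+np.pi),np.sin(q[2]+np.pi)
    return np.c_[X[:,0]*c-X[:,1]*s+q[0],X[:,0]*s+X[:,1]*c+q[1],X[:,2]]
bo=bt # corners: inner(-y),... left/right in image
def blx(q):
    X=np.array([[16,-20,76],[-16,-20,76],[-16,20,76],[16,20,76]])/1e3;c,s=np.cos(q[2]),np.sin(q[2])
    return np.c_[X[:,0]*c-X[:,1]*s+q[0],X[:,0]*s+X[:,1]*c+q[1],X[:,2]]
def res(p):
    return np.r_[(proj("top",T(p,bed))-mt).ravel(),(proj("scene",T(p,bed))-ms).ravel(),(proj("top",T(p,jaw(p[3])))-jt).ravel(),(proj("top",T(p,blx(p[4:7])))-bt).ravel()]
r=least_squares(res,[.55,.09,1.35,.04,-.05,0,0],loss="soft_l1")
if __name__=="__main__":
    print(np.round(r.x,4)); print(np.round(res(r.x),1))
    p=r.x
    print("handle",T(p,jaw(p[3])[4:]),"clamp dir",np.cos(p[2]),np.sin(p[2]), np.degrees(p[2]))
E
python3 fit.py
python3 - <<'E'
from h import *
from scipy.spatial.transform import Rotation as R
s=state();q=s["orientation"];print(R.from_quat(q[[1,2,3,0]]).as_matrix().round(3))
for n in("dish","puck","carton","pump","rack"):
    print(n,[(np.round(b["xyz"],3).tolist(),round(b["p"],2)) for b in boxes_of("top",n)])
E
```

```text
[ 0.5434  0.1003  1.333   0.044  -0.0538 -0.0058  0.0035]
[-0.4 -0.7 -1.  -0.6  0.5 -0.2  0.8  0.3  0.6 -1.1 -0.7 -0.9 -0.8 -0.5
 -0.2 -0.3  0.2 -0.3  0.2  0.4 -0.4 -0.6 -0.2 -0.2  0.3  0.1 -0.5 -0.
  0.5  0.1  0.2  0.  -0.2 -0.1]
handle [[0.54504401 0.10707813 0.076     ]] clamp dir 0.23553913341199834 0.9718648654167538 76.37659503539726
[[ 0.899  0.438  0.   ]
 [ 0.438 -0.899 -0.   ]
 [-0.     0.    -1.   ]]
dish [([0.424, 0.146, 0.019], 0.67)]
puck []
carton [([0.654, -0.377, 0.076], 0.88)]
pump [([0.635, 0.357, 0.114], 0.77)]
rack [([0.455, 0.362, 0.047], 0.56), ([0.541, 0.098, 0.035], 0.24)]
```

drive_tool(
  deltas=[
    [0.06, [0, 0, 0], -0.147],
    [0.06, [0, 0, 0], -0.147],
    [0.06, [0, 0, 0], -0.147],
    [0.06, [0, 0, 0], -0.147],
    [0.06, [0, 0, 0], -0.147],
    [0.06, [0, 0, 0], -0.145],
    [0.06, [0, 0, 0], 0],
  ],
)

```text
time: 1.72
eef_pos: [0.2734, -0.562, 0.2227]
orientation: [0.0, 0.786, 0.618, -0.0]
wrist_force: [-0.4, 0.7, 0.1]
opening: 0.0601
```

drive_tool(
  deltas=[
    [0.06, [0.05, 0.0075, 0], 0],
    [0.06, [0.05, 0.0075, 0], 0],
    [0.06, [0.05, 0.0075, 0], 0],
    [0.06, [0.05, 0.0075, 0], 0],
    [0.06, [0.05, 0.0075, 0], 0],
    [0.06, [0.05, 0.0075, 0], 0],
    [0.06, [0.05, 0.0075, 0], 0],
    [0.06, [0.05, 0.0075, 0], 0],
    [0.06, [0.05, 0.0075, 0], 0],
    [0.06, [0.05, 0.0075, 0], 0],
    [0.06, [0.05, 0.0075, 0], 0],
    [0.06, [0.05, 0.0075, 0], 0],
  ],
)

```text
time: 3.22
eef_pos: [0.5029, 0.0015, 0.2228]
orientation: [0.0, 0.787, 0.617, 0.0]
wrist_force: [0.6, -0.3, 0.2]
opening: 0.06
```

drive_tool(
  deltas=[
    [0.06, [0.038, 0.0055, 0], 0],
    [0.06, [0.038, 0.0055, 0], 0],
    [0.06, [0.038, 0.0055, 0], 0],
    [0.06, [0, 0, 0], 0],
    [0.06, [0, 0, 0], 0],
  ],
)

```text
time: 3.85
eef_pos: [0.545, 0.1065, 0.2225]
orientation: [-0.0, 0.787, 0.618, -0.0]
wrist_force: [0.6, -0.3, 0.0]
opening: 0.0599
```

```bash
cat > loc.py <<'E'
import sys
from h import *
from scipy.spatial.transform import Rotation as R
P=[.5434,.1003,1.333]
def cl(x): c,s=np.cos(P[2]),np.sin(P[2]); d=np.array(x[:2])-P[:2]; return np.round([1000*(c*d[0]+s*d[1]),1000*(-s*d[0]+c*d[1]),1000*x[2]],1)
def show():
    s=state();q=s["orientation"];M=R.from_quat(q[[1,2,3,0]]).as_matrix()
    print("t",s["time"],"tcp clamp mm",cl(s["eef_pos"]),"yaw",np.degrees(np.arctan2(M[1,0],M[0,0])).round(2),"F",s["wrist_force"].round(1),"op",round(s["opening"],4))
    return s
E
python3 -c "
from loc import *
show(); save('scene','s2.png',(220,100,360,220),s=5)"
```

```text
t 3.85 tcp clamp mm [ 6.400e+00 -1.000e-01  2.225e+02] yaw 76.27 F [ 0.6 -0.3  0. ] op 0.0599
```

View pics/s2.png

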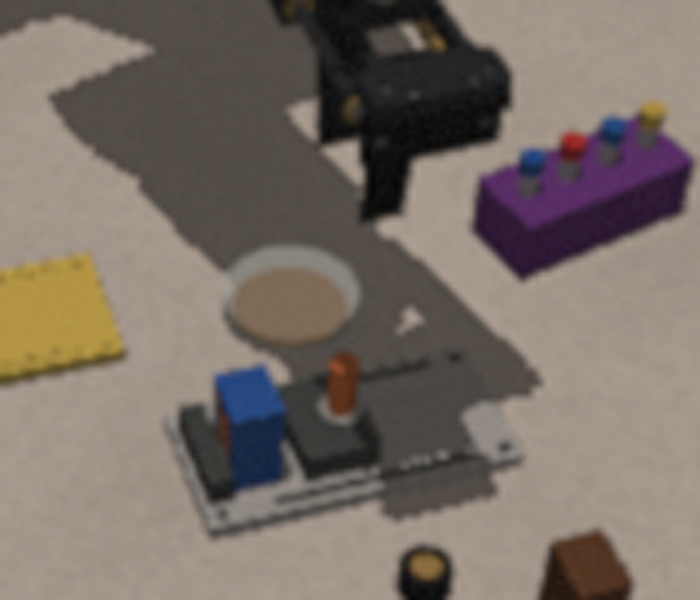

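The gripper is above the post, with the block still standing. Next: descend onto the post, close the fingers and check the grip.

drive_tool(
  deltas=[
    [0.06, [0, 0, 0.04], 0],
    [0.06, [0, 0, 0.04], 0],
    [0.06, [0, 0, 0.04], 0],
    [0.06, [0, 0, 0.03], 0],
    [0.06, [0, 0, 0.015], 0],
    [0.06, [0, 0, 0.01], 0],
    [0.06, [0, 0, 0], 0],
    [0.01, [0, 0, 0], 0],
    [0.01, [0, 0, 0], 0],
    [0.01, [0, 0, 0], 0],
    [0.01, [0, 0, 0], 0],
    [0.01, [0, 0, 0], 0],
  ],
)

```text
time: 5.4
eef_pos: [0.544, 0.1069, 0.0476]
orientation: [-0.001, 0.786, 0.618, -0.001]
wrist_force: [-2.8, -0.7, 3.6]
opening: 0.0175
```

```bash
python3 -c "
from loc import *
show(); save('scene','s3.png',(220,100,360,220),s=5)"
```

```text
t 5.4 tcp clamp mm [ 6.6  1.  47.6] yaw 76.36 F [-2.8 -0.7  3.6] op 0.0175
```

View pics/s3.png

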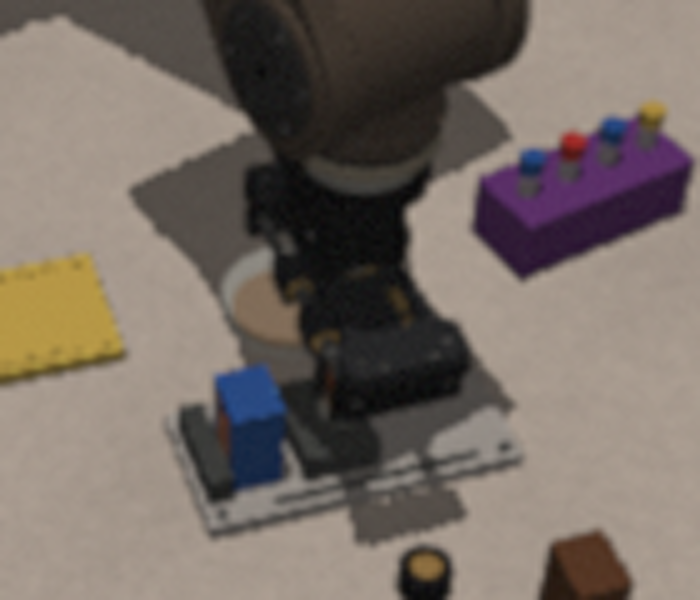

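The post is gripped (opening 17.5 mm). Next I'll slide the jaw back.

drive_tool(
  deltas=[
    [0.01, [0.006, -0.001, 0], 0],
    [0.01, [0.01, 0, 0], 0],
    [0.01, [0.01, 0, 0], 0],
    [0.01, [0.01, 0, 0], 0],
    [0.01, [0.01, 0, 0], 0],
    [0.01, [0.01, 0, 0], 0],
    [0.01, [0.01, 0, 0], 0],
    [0.01, [0.005, 0, 0], 0],
    [0.01, [0.002, 0, 0], 0],
    [0.01, [0, 0, 0], 0],
  ],
)

```text
time: 6.7
eef_pos: [0.5618, 0.1783, 0.0476]
orientation: [0.0, 0.786, 0.618, 0.0]
wrist_force: [1.0, 3.8, 3.6]
opening: 0.0177
```

```bash
python3 -c "
from loc import *
show(); save('scene','s4.png',(220,100,360,220),s=5)"
```

```text
t 6.7 tcp clamp mm [80.1  0.5 47.6] yaw 76.35 F [1.  3.8 3.6] op 0.0177
```

View pics/s4.png

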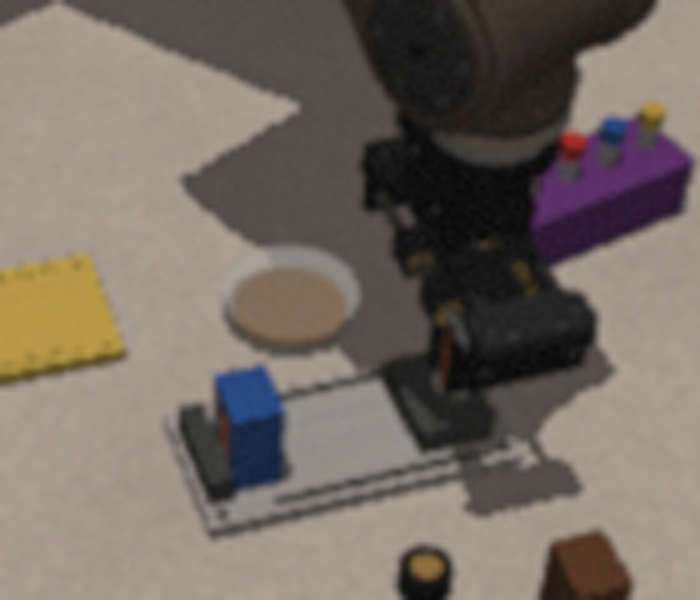

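Jaw is open about 117 mm. Next: release, rise, go behind the sample (clamp −x side), and lower with closed fingers.

drive_tool(
  deltas=[
    [0.05, [0, 0, 0], 0],
    [0.05, [0, 0, 0], 0],
    [0.05, [0, 0, 0], 0],
    [0.05, [0, 0, -0.04], 0],
    [0.05, [0, 0, -0.04], 0],
    [0.05, [0, 0, -0.03], 0],
    [0.01, [-0.04, 0.002, 0], 0],
    [0.01, [-0.05, 0.002, 0], 0],
    [0.01, [-0.05, 0.002, 0], 0],
    [0.01, [-0.028, 0, 0], 0],
    [0.01, [0, 0, 0], 0],
    [0.01, [0, 0, 0], 0],
  ],
)

```text
time: 8.25
eef_pos: [0.5279, 0.0137, 0.1577]
orientation: [0.0, 0.786, 0.618, 0.0]
wrist_force: [0.1, 0.1, 0.3]
opening: 0.0101
```

```bash
python3 -c "
from loc import *
show(); save('scene','s5.png',(220,100,360,220),s=5);save('top','t5.png',(160,130,280,240),s=5)"
```

```text
t 8.25 tcp clamp mm [-87.8  -5.4 157.7] yaw 76.36 F [0.1 0.1 0.3] op 0.0101
```

View pics/s5.png

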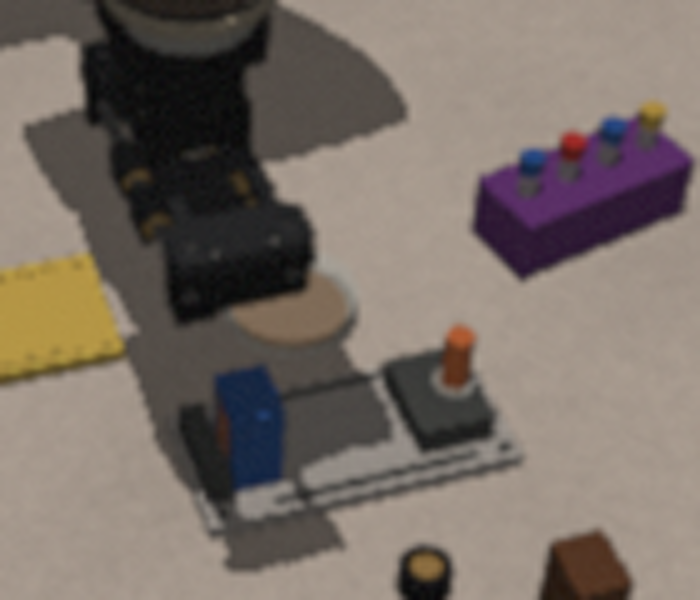

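drive_tool(
  deltas=[
    [0.01, [-0.003, 0.0005, 0.03], 0],
    [0.01, [0, 0, 0.03], 0],
    [0.01, [0, 0, 0.02], 0],
    [0.01, [0, 0, 0.01], 0],
    [0.01, [0, 0, 0], 0],
  ],
)

```text
time: 8.98
eef_pos: [0.5275, 0.0107, 0.0673]
orientation: [-0.0, 0.786, 0.618, -0.0]
wrist_force: [-0.0, 0.3, 0.6]
opening: 0.0101
```

```bash
python3 -c "
from loc import *
show(); save('scene','s6.png',(220,100,360,220),s=5)"
```

```text
t 8.975 tcp clamp mm [-90.8  -5.7  67.3] yaw 76.41 F [-0.   0.3  0.6] op 0.0101
```

View pics/s6.png

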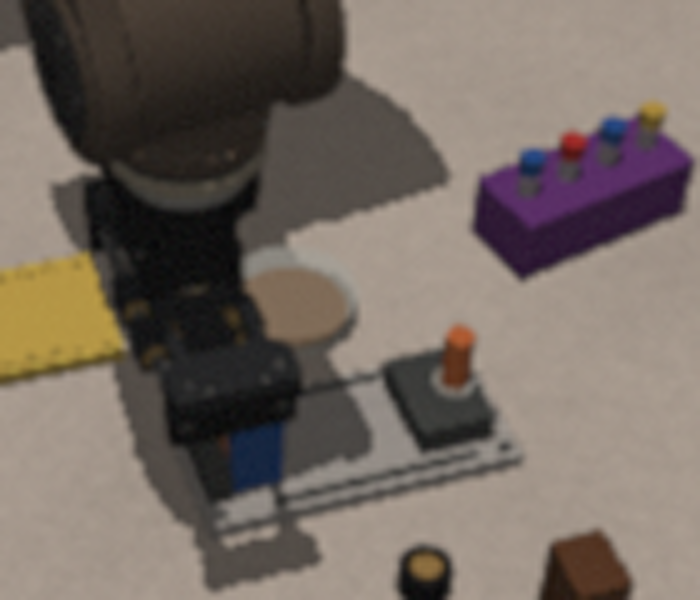

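The fingers are behind the sample and it is undisturbed. Next I'll push slowly toward +x.

drive_tool(
  deltas=[
    [0.01, [0.006, 0, 0], 0],
    [0.01, [0.005, 0, 0], 0],
    [0.01, [0.004, 0, 0], 0],
    [0.01, [0.004, 0, 0], 0],
    [0.01, [0.004, 0, 0], 0],
    [0.01, [0.003, 0, 0], 0],
    [0.01, [0, 0, 0], 0],
  ],
)

```text
time: 9.9
eef_pos: [0.5336, 0.0357, 0.0676]
orientation: [-0.0, 0.786, 0.618, -0.0]
wrist_force: [-0.8, 0.2, 0.5]
opening: 0.0101
```

```bash
python3 -c "
from loc import *
show(); save('scene','s7.png',(220,100,360,220),s=5)"
```

```text
t 9.9 tcp clamp mm [-65.1  -5.7  67.6] yaw 76.38 F [-0.8  0.2  0.5] op 0.0101
```

View pics/s7.png

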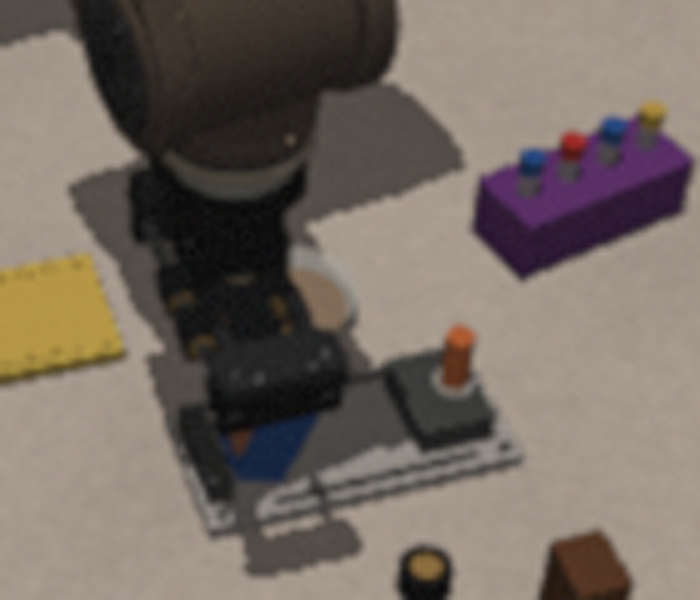

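It is tipping cleanly, so I'll push a bit further until it falls.

drive_tool(
  deltas=[
    [0.01, [0.003, 0, 0], 0],
    [0.01, [0.003, 0, 0], 0],
    [0.01, [0.003, 0, 0], 0],
    [0.01, [0, 0, 0], 0],
    [0.01, [0, 0, 0], 0],
  ],
)

```text
time: 10.58
eef_pos: [0.5357, 0.0442, 0.0676]
orientation: [0.0, 0.786, 0.618, -0.0]
wrist_force: [0.2, 0.0, -0.6]
opening: 0.0098
```

```bash
python3 -c "
from loc import *
show(); save('scene','s8.png',(220,100,360,220),s=5)"
```

```text
t 10.575 tcp clamp mm [-56.3  -5.8  67.6] yaw 76.37 F [ 0.2  0.  -0.6] op 0.0098
```

View pics/s8.png

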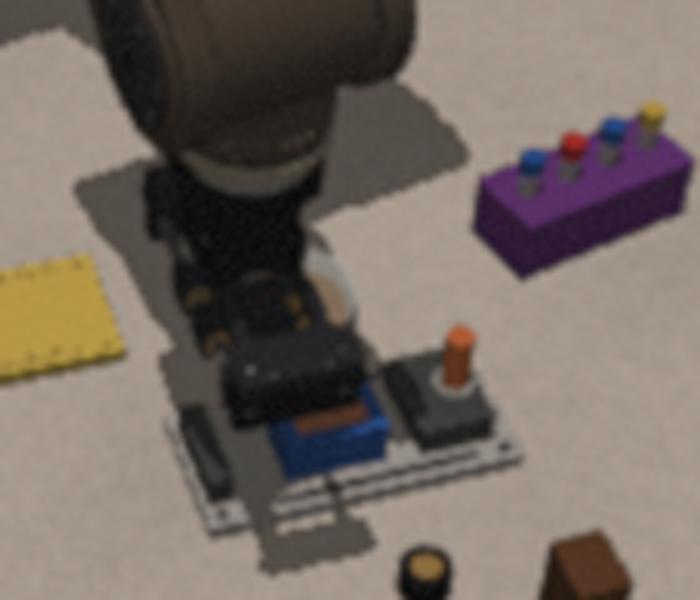

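The sample lies flat with the copper up. Next I'll rise and return above the post.

drive_tool(
  deltas=[
    [0.01, [0, 0, -0.03], 0],
    [0.01, [0, 0, -0.04], 0],
    [0.01, [0, 0, -0.02], 0],
    [0.06, [0.04, -0.002, 0], 0],
    [0.06, [0.04, -0.002, 0], 0],
    [0.06, [0.04, -0.002, 0], 0],
    [0.06, [0.016, 0, 0], 0],
    [0.06, [0, 0, 0], 0],
    [0.06, [0, 0, 0], 0],
  ],
)

```text
time: 11.75
eef_pos: [0.5618, 0.1768, 0.1575]
orientation: [0.0, 0.786, 0.618, -0.0]
wrist_force: [-0.2, -0.8, 0.1]
opening: 0.0591
```

```bash
python3 -c "
from loc import *
show(); save('scene','s9.png',(220,100,360,220),s=5)"
```

```text
t 11.75 tcp clamp mm [7.860e+01 1.000e-01 1.575e+02] yaw 76.33 F [-0.2 -0.8  0.1] op 0.0591
```

View pics/s9.png

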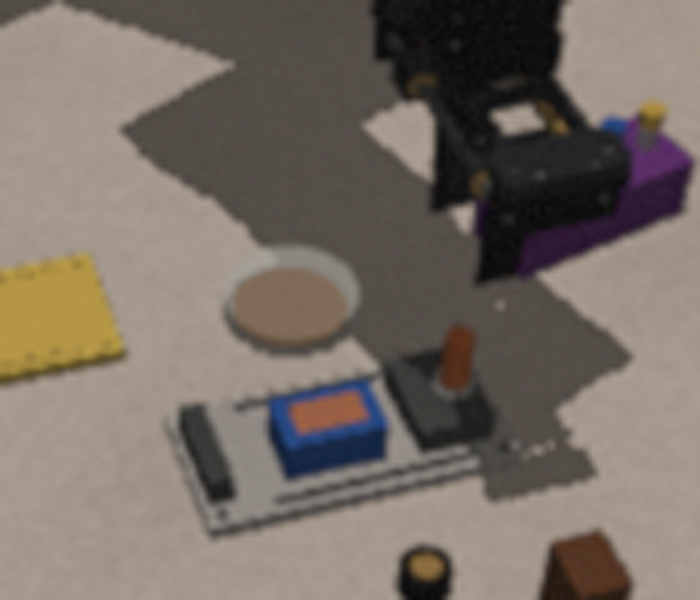

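The sample is square on the bed, copper up and slightly off the jaw faces. Next: grip the post again.

drive_tool(
  deltas=[
    [0.06, [0.0015, 0, 0.03], 0],
    [0.06, [0, 0, 0.04], 0],
    [0.06, [0, 0, 0.025], 0],
    [0.06, [0, 0, 0.015], 0],
    [0.06, [0, 0, 0], 0],
    [0.01, [0, 0, 0], 0],
    [0.01, [0, 0, 0], 0],
    [0.01, [0, 0, 0], 0],
    [0.01, [0, 0, 0], 0],
    [0.01, [0, 0, 0], 0],
  ],
)

```text
time: 13.05
eef_pos: [0.562, 0.1793, 0.0477]
orientation: [-0.0, 0.786, 0.618, -0.0]
wrist_force: [0.8, 0.5, 2.9]
opening: 0.0176
```

drive_tool(
  deltas=[
    [0.01, [-0.005, 0, 0], 0],
    [0.01, [-0.006, 0, 0], 0],
    [0.01, [-0.006, 0, 0], 0],
    [0.01, [-0.006, 0, 0], 0],
    [0.01, [-0.006, 0, 0], 0],
    [0.01, [-0.006, 0, 0], 0],
    [0.01, [-0.005, 0, 0], 0],
    [0.01, [-0.003, 0, 0], 0],
    [0.01, [0, 0, 0], 0],
  ],
)

```text
time: 14.18
eef_pos: [0.5516, 0.1371, 0.0477]
orientation: [-0.0, 0.786, 0.618, -0.0]
wrist_force: [-4.2, 1.7, 5.1]
opening: 0.0176
```

```bash
python3 -c "
from loc import *
show(); save('scene','s10.png',(220,100,360,220),s=5)"
```

```text
t 14.175 tcp clamp mm [37.7  0.7 47.7] yaw 76.35 F [-4.2  1.7  5.1] op 0.0176
```

View pics/s10.png

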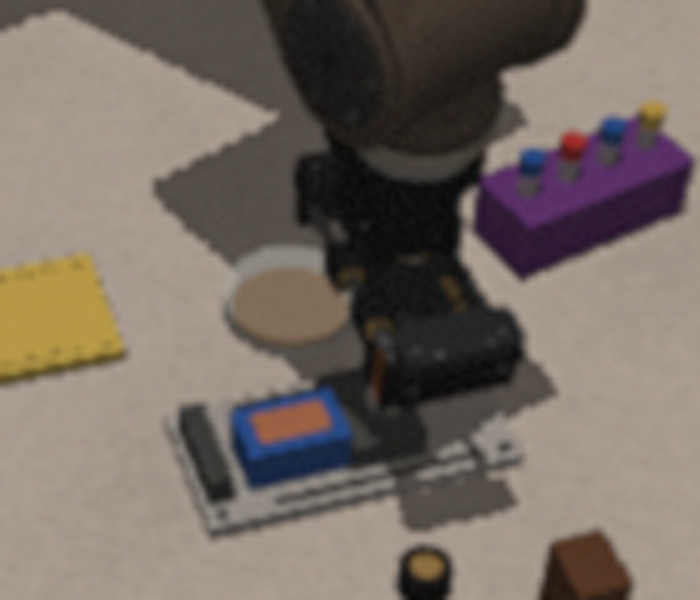

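drive_tool(
  deltas=[
    [0.01, [-0.003, 0, 0], 0],
    [0.01, [-0.003, 0, 0], 0],
    [0.01, [-0.001, 0, 0], 0],
    [0.01, [-0.001, 0, 0], 0],
    [0.01, [0, 0, 0], 0],
  ],
)

```text
time: 14.85
eef_pos: [0.5497, 0.1298, 0.0477]
orientation: [-0.0, 0.786, 0.618, -0.0]
wrist_force: [-4.9, 4.1, 5.2]
opening: 0.0178
```

drive_tool(
  deltas=[
    [0.01, [-0.001, 0, 0], 0],
    [0.01, [0, 0, 0], 0],
  ],
)

```text
time: 15.1
eef_pos: [0.5495, 0.1288, 0.0477]
orientation: [-0.0, 0.786, 0.618, -0.0]
wrist_force: [-4.6, 4.4, 5.0]
opening: 0.0173
```

drive_tool(
  deltas=[
    [0.01, [-0.001, 0, 0], 0],
    [0.01, [0, 0, 0], 0],
  ],
)

```text
time: 15.35
eef_pos: [0.5493, 0.1278, 0.0477]
orientation: [-0.0, 0.786, 0.618, -0.0]
wrist_force: [-4.3, 4.3, 5.6]
opening: 0.0172
```

drive_tool(
  deltas=[
    [0.01, [-0.001, 0, 0], 0],
    [0.01, [0, 0, 0], 0],
  ],
)

```text
time: 15.6
eef_pos: [0.549, 0.127, 0.0477]
orientation: [-0.0, 0.786, 0.618, -0.0]
wrist_force: [-4.3, 5.4, 5.2]
opening: 0.0173
```

drive_tool(
  deltas=[
    [0.01, [-0.0005, 0, 0], 0],
    [0.01, [0, 0, 0], 0],
  ],
)

```text
time: 15.85
eef_pos: [0.5491, 0.127, 0.0477]
orientation: [-0.0, 0.786, 0.618, 0.0]
wrist_force: [-4.0, 9.2, 4.8]
opening: 0.0176
```

drive_tool(
  deltas=[
    [0.01, [-0.0005, 0, 0], 0],
    [0.01, [0, 0, 0], 0],
  ],
)

```text
time: 16.1
eef_pos: [0.5491, 0.1269, 0.0477]
orientation: [-0.001, 0.786, 0.618, 0.0]
wrist_force: [-3.6, 13.0, 4.0]
opening: 0.0175
```

```bash
python3 -c "
from loc import *
show(); save('scene','s11.png',(240,160,320,210),s=9);save('top','t11.png',(160,130,280,240),s=5)"
```

```text
t 16.1 tcp clamp mm [27.2  0.8 47.7] yaw 76.35 F [-3.6 13.   4. ] op 0.0175
```

View pics/s11.png

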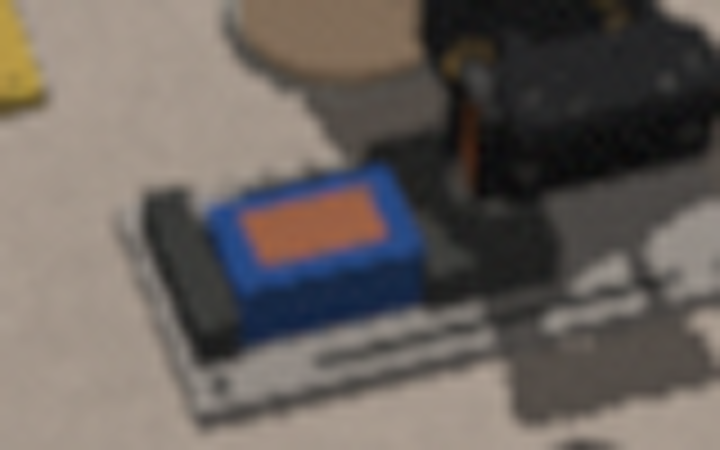

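The jaw stopped at a post x of 27.2 mm, which is the 64 mm opening expected, and the force rose from 5 to 13 N. That means it is snug, so I'll release and withdraw.

drive_tool(
  deltas=[
    [0.06, [0, 0, 0], 0],
    [0.06, [0, 0, 0], 0],
    [0.06, [0, 0, 0], 0],
    [0.06, [0, 0, 0], 0],
    [0.06, [0, 0, -0.02], 0],
    [0.06, [0, 0, -0.04], 0],
    [0.06, [0, 0, -0.05], 0],
    [0.06, [0, 0, -0.05], 0],
    [0.06, [0, 0, -0.02], 0],
    [0.06, [0, 0, 0], 0],
  ],
)

```text
time: 17.45
eef_pos: [0.5498, 0.1258, 0.2289]
orientation: [0.001, 0.786, 0.618, 0.001]
wrist_force: [-0.5, -0.7, -0.2]
opening: 0.0602
```

drive_tool(
  deltas=[
    [0.06, [-0.05, -0.0075, 0], 0],
    [0.06, [-0.05, -0.0075, 0], 0],
    [0.06, [-0.05, -0.0075, 0], 0],
    [0.06, [-0.05, -0.0075, 0], 0],
    [0.06, [-0.05, -0.0075, 0], 0],
    [0.06, [-0.05, -0.0075, 0], 0],
    [0.06, [-0.05, -0.0075, 0], 0],
    [0.06, [-0.05, -0.0075, 0], 0],
    [0.06, [-0.03, -0.005, 0], 0],
    [0.06, [0, 0, 0], 0],
    [0.06, [0, 0, 0], 0],
  ],
)

```text
time: 18.82
eef_pos: [0.3847, -0.2761, 0.2268]
orientation: [-0.001, 0.786, 0.618, -0.0]
wrist_force: [0.2, 0.2, 0.3]
opening: 0.06
```

```bash
python3 -c "
from loc import *
show(); save('scene','s12.png',s=1.5);save('scene','s12c.png',(240,160,340,210),s=8);save('top','t12.png',(160,150,260,225),s=8)"
```

```text
t 18.825 tcp clamp mm [-403.2   65.6  226.8] yaw 76.35 F [0.2 0.2 0.3] op 0.06
```

View pics/t12.png

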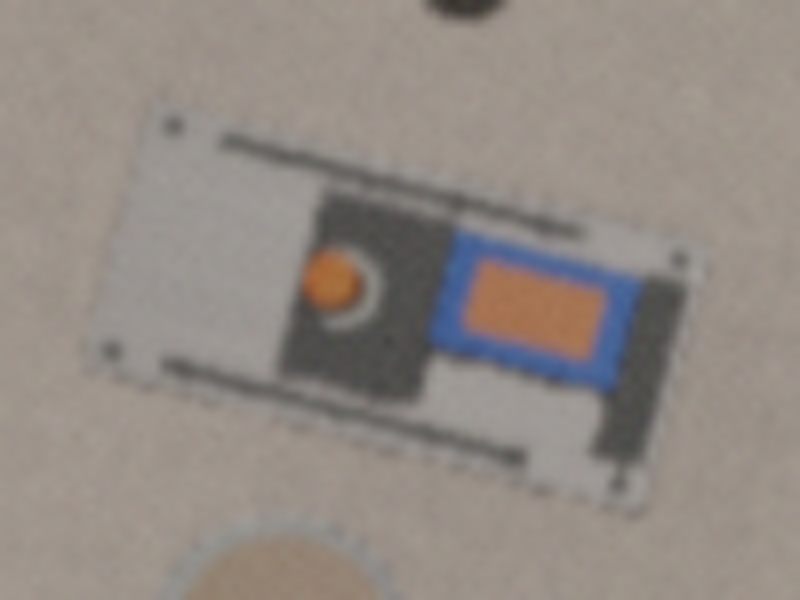

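View pics/s12c.png

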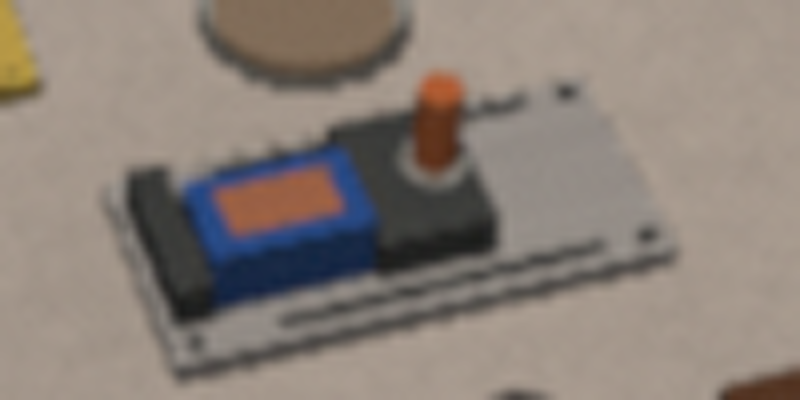

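View pics/s12.png

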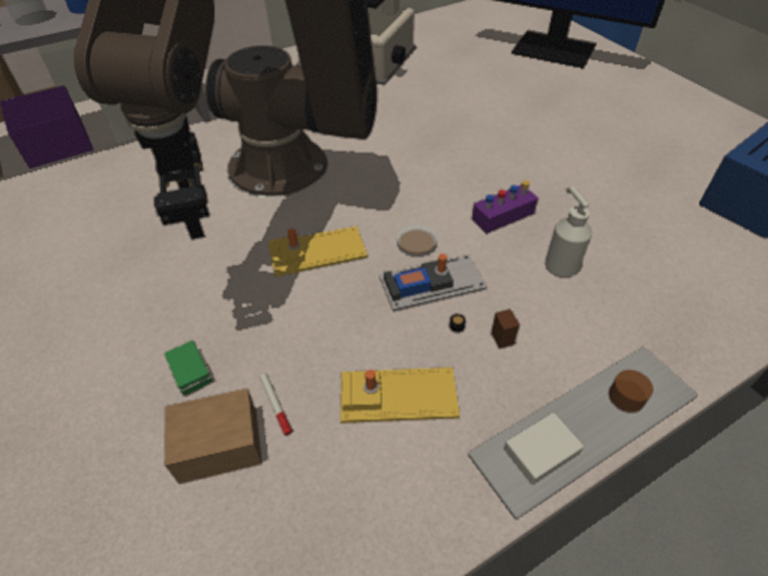

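The sample lies flat and copper up, touching both jaws with no visible gap (top crop, from (445,290) to (630,330)). The other things are where they were, and the arm is clear. I'm handing in.

```bash
python3 -c "
from cell import *
print(job_done())"
```

```text
the job is handed in; nothing more can be done
None
```

The job is done and handed in at about 19 s. The blue sample lies flat on the aluminium clamp's bed, copper side up, snug between both jaws.

- **What I did:** I gripped the orange post and slid the jaw back to about 117 mm open. I then tipped the sample over with closed fingers pushing high on its copper side. Last, I gripped the post again and slid the jaw in until it stopped against the sample.
- **Snugness:** The jaw stopped with the post at the position for a 64 mm opening, the sample's length. The wrist-force component showing contact then rose from about 5 to 13 N without further travel.
- **Final pictures:** Neither camera shows a gap at either jaw. The other things look to be where they started; I judged this by eye and did not measure them. The arm was clear of everything.
- **Checks that disagreed:** No check failed. The puck was not reported when I asked the network for it, but it is visible in the pictures.

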